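# Calliper the tea caddy's lid

## Task

Take the ivory lid of the tea caddy from the turntable and set it down gently, upright, on the bed of the lid gauge, in the middle between its two jaws, and let go. Then slide the gauge's brass jaw shut on the lid until the sprung steel jaw opposite has been pushed back to about half of its 24 mm travel, not hard against its stop, and let go so that the lid stays held. Leave the other things where they stand.

Things in the scene. Friction and masses are not known exactly. Their poses are not given: they have to be found in the camera images.
- lid_center (a point): Ivory ceramic caddy lid, 70 g, lying knob up on a walnut turntable (22 mm high) beside a wider black kettle lid and a green persimmon-shaped box. Disc 58 mm across, 18 mm thick, with a round upright knob in its middle 20 mm across, 26 mm tall (44 mm in all). The point is on its axis, 22 mm above its underside; z up. Can be carried by the knob.
- bed (a point): Where the lid's middle belongs on the upper face of the fixed lid gauge, a wooden board 280 x 100 x 14 mm. z up; y along the board from the sprung steel jaw to the sliding brass jaw. Steel jaw: face at y = -45 mm when out, 22 mm high, a brass block 34 mm high behind it. Brass jaw: face at y = +68 to +90 mm at the start, 27 mm high. Heights are above the board.
- jaw_grip (a point): Top of the upright brass tab by which the brass jaw is slid: 16 mm thick along the gauge's y, 30 mm wide, clear from 11 to 62 mm above the board; the point is the middle of its top end. The jaw's pressing face is 40 mm nearer the lid (-y) than this point. It slides along the gauge's y only, shut towards -y, up to 110 mm; takes 6 N and stays where it is left.
- anvil (a joint): How far the sprung steel jaw is pushed back towards the gauge's -y, in m: 0 when out and untouched, 0.024 at its stop. The spring takes 0.6 N to start, 3.5 N at the stop. Pushed back 12 mm with the lid between, the brass jaw's face is at y = +1 mm from the bed point.
Not all that is in view belongs to the job. Leave any purple or red look-alike of the part that bears lid_center alone.

How it is judged:
On the way, in this order (a step that is already met when the one before it is completed fails the run):
1. the lid stands upright on the gauge's bed between the jaws, let go (x of lid_center in the frame of bed between -0.015 and 0.015 m and z of lid_center in the frame of bed between 0.018 and 0.027 m and angle between lid_center's own z axis and vertical below 0.17 rad and y of lid_center in the frame of bed between -0.018 and 0.038 m and contact force between the fingers and lid below 0.1 N), for 0.2 s.
2. the sliding jaw presses the lid and the sprung jaw has given way by at least 4 mm (value of joint anvil above 0.004 m and contact force between jaw and lid above 0.3 N), for 0.2 s.
At the end, for the whole second after the job is handed in: The lid stands upright (within 10 degrees) and at rest on the gauge's bed, within 15 mm of its centre line, held between the two jaws (each pressing it with more than 0.3 N), and the sprung steel jaw is pushed back by 4 to 20 mm (all of step 2 and x of lid_center in the frame of bed between -0.015 and 0.015 m and z of lid_center in the frame of bed between 0.018 and 0.027 m and angle between lid_center's own z axis and vertical below 0.17 rad and value of joint anvil below 0.02 m and contact force between anvil and lid above 0.3 N and linear speed of lid below 0.02 m/s); the robot touches nothing.
It fails at once if another thing (kettle lid, incense box, caddy, whisk) is moved by more than 30 mm (distance of any of kettle_lid, persimmon_box, caddy, whisk from where it was at the start of the episode above 0.03 m).
It fails at once if the jaw squeezes the lid hard (over 15 N), as against the stop (contact force between jaw and lid above 15 N).
It fails at once if the lid is dropped (falls free at over 0.6 m/s) (linear speed of lid above 0.6 m/s and contact force between the fingers and lid below 0.05 N).
It also fails if it takes over 48 s, if anything falls off the work surface, if the arm or the gripper's body presses on something with over 40 N, if the wrist force passes 120 N, or if a joint passes its speed limit or range.

## Robot

A 7-joint arm with a two-finger parallel gripper is mounted at the origin on the work surface. World frame = base frame: x ahead of the robot, y to its left, z up, the work surface at z = 0. Lengths are in m, angles in rad, forces in N, time in s.
With the tool pointing down it reaches from about 0.35 to 0.9 m from the base axis. Payload 19.9 kg.
Tool frame: the origin (TCP) lies midway between the tips of the shut fingers; the grasp point (between the pads) lies 19 mm behind it; z points along the fingers, y is the line along which they close (so a half turn about z gives the same grasp; the last joint's range is limited). The gripper opens to 85 mm and grips with 20 to 120 N. Pads are 22 mm wide; open, the fingers measure 114 mm over their backs; the gripper's body (76 mm by 85 mm) begins 54 mm behind the grasp point. The pads swing forward as they close: fully open they stand 13 mm farther back than shut.
Start: joints at [1.296, 0.417, -0.01, 1.614, 0.005, 1.111, -0.053], TCP at [0.144, -0.608, 0.231] pointing down, gripper open.
Joint ranges: [-2.81, 2.81], [-0.39, 2.02], [-1.27, 1.25], [0.06, 2.57], [-1.19, 4.33], [0.19, 2], [-2.82, 2.82]. Speed limits (rad/s): [1.89, 1.89, 2.39, 2.39, 3.01, 3.01, 3.01].

## Interface

Orientations are given as a unit quaternion [x, y, z, w].
In Python, from workcell import get_obs, eyes, ticket gives the robot as it stands.
- The arm moves only by the tool apply_moves, never from a script. Its argument "deltas" is a list of rows, each a list of 5 numbers: the opening, from -1 (shut) to 1 (fully open), so that 0 is half open, then the shift along the tool's x, y, z as a fraction of full scale, then the turn about the tool's z as a fraction of full scale. A call has 1 to 10 rows; each row is the pose to reach, as a shift and turn from the pose commanded when the call began, along the tool's axes at that moment; what a row does not reach only later rows make up. Full scale, the value 1, is 25 cm for a shift and 45 degrees for a turn. A row lasts 1/10 s, in which the tool goes at most 50 mm and 8.59 degrees, less where a joint would pass 70% of its speed; a pose out of reach is approached as far as the arm can. A call with a number of a shift or a turn outside -1 to 1 is refused whole. A call with a gripper value outside its range is refused whole. The fingers move at their own pace and stop on an object; the grip force is fixed at half the most. Time passes only in rows, so rows that repeat a pose let the fingers close. It gives the time, the measured TCP pose, the force, the opening and the grip force at its end, in the units of the state.
- get_obs(): the state, without advancing time (a new reading comes with each control period).
- eyes.camera(name): name is "scene" or "top" or "wrist"; returns a dict with "pixels" (384x512x3 uint8, red, green, blue), "mtx" (3x3 intrinsics, pixels), "world_from_camera" (4x4, takes a point from camera to world coordinates); the wrist camera has in their place "mount" (4x4, takes a point from camera to tool coordinates, whose origin is the TCP and whose axes are the flange's). Camera axes: x right, y down, z forward; pixel columns grow to the right and rows downward; lengths in m; the calibration is good to about 2 mm. A picture is of the moment at which its call begins: read the wrist's pose just before it. There is no depth.
- ticket.sign_off(): hands the job in; it is judged then, once.
The state is a dict: "time": time; "qpos": joint angles; "joint_vel": joint speeds; "effort": joint torques, N m; "tcp_pos": TCP position; "orientation": TCP orientation; "ft_force": force on the tool from outside, world axes, zero at the start; "moment": the same for the moment, N m; "finger_gap": finger opening in m; "finger_force": force on a finger pad.
Only numpy, scipy, OpenCV 4.12 (cv2) and the standard library are available. Lean on these libraries where they do the work, as an engineer would, in place of code of your own. Each camera call takes 0.05 s, during which the arm holds its last target. There are 200 camera calls.

## Working session

There is one attempt and no reset: what is moved stays moved. The work goes in short steps, Python scripts to look and compute and a tool call to move; the robot and the scene stay as the last step left them, time stands still between calls to the robot, and variables do not carry over. Pictures are saved under pics/ and viewed, at most 12 in all, crops included, and the job is handed in when it is done.

Besides the shell and the picture viewer there is one more tool, called as name(argument=value, ...) on one line, values as JSON. apply_moves: Moves the arm, as the interface text tells. Its arguments: {"type":"object","properties":{"deltas":{"type":"array","items":{"type":"array","items":{"type":"number","minimum":-1,"maximum":1}}}},"required":["deltas"]}

```bash
mkdir -p pics; cat > h.py <<'E'
import numpy as np, cv2
from workcell import get_obs, eyes, ticket
from scipy.spatial.transform import Rotation as R
def snap(n,f):
    o=get_obs(); c=eyes.camera(n)
    T=c.get("world_from_camera")
    if T is None:
        W=np.eye(4);W[:3,:3]=R.from_quat(o["orientation"]).as_matrix();W[:3,3]=o["tcp_pos"];T=W@c["mount"]
    T=np.array(T);K=np.array(c["mtx"]);np.savez("pics/"+f+".npz",T=T,K=K,p=c["pixels"])
    cv2.imwrite("pics/"+f+".png",c["pixels"][:,:,::-1]); return T,K,c["pixels"]
def ray(T,K,u,v,z):
    d=T[:3,:3]@np.linalg.solve(K,[u,v,1]); return T[:3,3]+d*(z-T[2,3])/d[2]
def proj(T,K,p):
    q=K@(T[:3,:3].T@(np.array(p)-T[:3,3])); return q[:2]/q[2]
def load(f):
    d=np.load("pics/"+f+".npz"); return d["T"],d["K"],d["p"]
E
python3 - <<'E'
from h import *
a=snap("scene","s0")[2];b=snap("top","t0")[2]
print(get_obs())
im=np.hstack([a,b])[:,:,::-1]
cv2.imwrite("pics/both.png",cv2.resize(im,(800,300)))
E
```

```text
{'time': 0.1, 'qpos': array([ 1.29649855,  0.41790459, -0.01030592,  1.61410292,  0.00474425,
        1.11072517, -0.05299511]), 'joint_vel': array([ 0.00112452, -0.00132429, -0.00033691, -0.00135988, -0.0001958 ,
       -0.00067162,  0.00072965]), 'effort': array([ 3.18405975e-03, -8.65820217e+01,  6.81272764e-01, -4.35628474e+01,
        1.92154275e-02,  5.01362360e-03,  1.84783227e-05]), 'tcp_pos': array([ 0.14409612, -0.60783853,  0.23073353]), 'orientation': array([ 9.93231097e-01,  1.16153675e-01, -1.26623585e-04, -5.44438490e-04]), 'ft_force': array([ 0.3441579 , -0.10084567, -0.3397852 ]), 'moment': array([ 0.02817651,  0.0350177 , -0.03901225]), 'finger_force': 0.0, 'finger_gap': 0.0850790331559609}
```

View pics/t0.png

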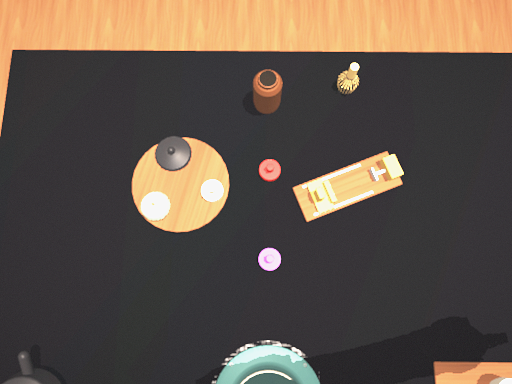

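View pics/s0.png

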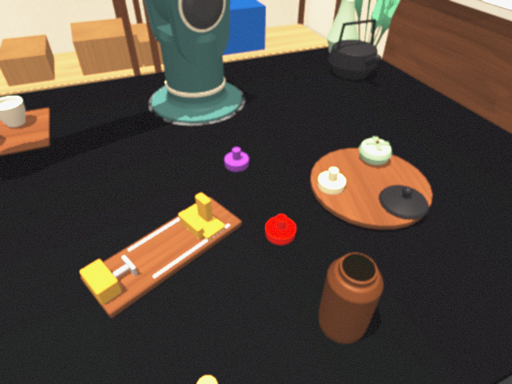

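The top view shows these candidates:
- ivory lid at (212,190), on the turntable
- pale green box at (156,206)
- black kettle lid at (173,153)
- red look-alike at (270,170)
- purple look-alike at (270,259)

I choose the ivory one at (212,190). The gauge is centred near (348,186), with the brass jaw at (320,193) and the steel jaw at (376,174).

```bash
python3 - <<'E'
from h import *
T,K,p=load("t0");S,L,q=load("s0")
c1=cv2.resize(p[145:235,130:240],None,fx=3.6,fy=3.6,interpolation=cv2.INTER_CUBIC)
c2=cv2.resize(p[145:235,288:410],None,fx=3.6,fy=3.6,interpolation=cv2.INTER_CUBIC)
c3=cv2.resize(q[155:225,305:435],(396,213),interpolation=cv2.INTER_CUBIC)
c4=cv2.resize(q[185:315,75:250],(404,260),interpolation=cv2.INTER_CUBIC)
top=np.hstack([c1,c2[:,:404]]); 
bot=np.zeros((260,800,3),np.uint8); bot[:213,:396]=c3; bot[:,396:]=c4
cv2.imwrite("pics/crop.png",np.vstack([top,bot])[:,:,::-1])
print(T[:3,3],ray(T,K,212,190,.05),ray(T,K,173,153,.04),ray(T,K,156,206,.05))
for n,u in dict(b1=(293,188),b2=(390,152),b3=(403,181),b4=(306,220)).items(): print(n,ray(T,K,*u,.014))
print(ray(S,L,333,171,.066), ray(S,L,203,196,.076))
E
```

```text
[0.29033202 0.02816199 1.09583393] [0.52106241 0.14718842 0.05      ] [0.62313145 0.25496847 0.04      ] [0.47801772 0.28943617 0.05      ]
b1 [ 0.53609649 -0.06498226  0.014     ]
b2 [ 0.63840654 -0.32958919  0.014     ]
b3 [ 0.55752054 -0.35969236  0.014     ]
b4 [ 0.45011502 -0.09828123  0.014     ]
[0.52718889 0.1451301  0.066     ] [ 0.5087869  -0.12646137  0.076     ]
```

View pics/crop.png

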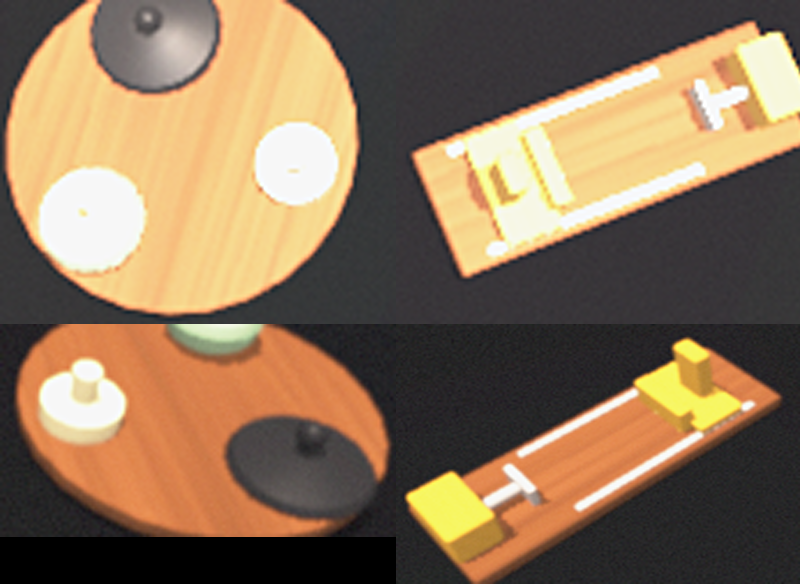

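The crop confirms the ivory lid, with its upright knob, at top-view (212,190), about (0.523, 0.146). The gauge's brass tab is at its near-left end and the steel T-jaw at its far right. Next I'll move over the gauge and look with the wrist camera.

```bash
cat >> h.py <<'E'
def plan(xyz,yaw_y=None):
    """deltas (fractions) from the measured pose to world xyz, tool-y heading yaw_y (deg)"""
    o=get_obs(); M=R.from_quat(o["orientation"]).as_matrix()
    d=M.T@(np.array(xyz)-o["tcp_pos"])/.25
    h=np.degrees(np.arctan2(M[1,1],M[0,1])); t=0 if yaw_y is None else -((yaw_y-h+180)%360-180)/45
    print("plan",d.round(4),"turn",round(t,3),"tcp",o["tcp_pos"].round(4),"head",round(h,2),"tilt",M[2].round(4),"t",o["time"])
E
python3 -c "
from h import *
plan((.5455,-.213,.33),21.7)
T,K,p=load('t0');print(ray(T,K,373,174.2,.036))"
```

```text
plan [ 1.9267 -1.1667 -0.396 ] turn -2.186 tcp [ 0.1441 -0.6078  0.2307] head -76.66 tilt [-1.0e-04 -1.1e-03 -1.0e+00] t 0.1
[ 0.56993473 -0.27407335  0.036     ]
```

apply_moves(deltas=[[1,0.2,-0.12,-0.05,-0.19],[1,0.4,-0.24,-0.1,-0.38],[1,0.6,-0.36,-0.15,-0.57],[1,0.8,-0.48,-0.2,-0.76],[1,0.96,-0.58,-0.2,-0.95],[1,0.96,-0.58,-0.2,-1],[1,0.96,-0.58,-0.2,-1]])

```text
time: 0.8
tcp_pos: [0.348, -0.4079, 0.2818]
orientation: [0.871, 0.491, 0.001, 0.0]
ft_force: [-0.9, -0.7, -0.0]
finger_gap: 0.0851
finger_force: 0.0
```

```bash
python3 -c "
from h import *
plan((.5455,-.213,.33),21.7)"
```

```text
plan [ 1.0764  0.2723 -0.1913] turn -1.175 tcp [ 0.348  -0.4079  0.2818] head -31.18 tilt [ 0.0011  0.001  -1.    ] t 0.8
```

apply_moves(deltas=[[1,0.2,0.05,-0.04,-0.19],[1,0.4,0.1,-0.08,-0.38],[1,0.6,0.15,-0.12,-0.57],[1,0.8,0.2,-0.16,-0.76],[1,1,0.26,-0.19,-0.95],[1,1,0.27,-0.19,-1],[1,1,0.27,-0.19,-1],[1,1,0.27,-0.19,-1]])

```text
time: 1.6
tcp_pos: [0.5322, -0.2353, 0.3281]
orientation: [0.621, 0.784, -0.0, -0.001]
ft_force: [-0.3, -0.0, -0.7]
finger_gap: 0.0854
finger_force: 0.0
```

```bash
python3 -c "
from h import *
snap('wrist','w0')
plan((.523,.146,.2),21.7)"
```

```text
plan [1.4949 0.3131 0.5129] turn -0.19 tcp [ 0.5319 -0.2357  0.3282] head 13.15 tilt [ 2.0e-04 -1.1e-03 -1.0e+00] t 1.65
```

View pics/w0.png

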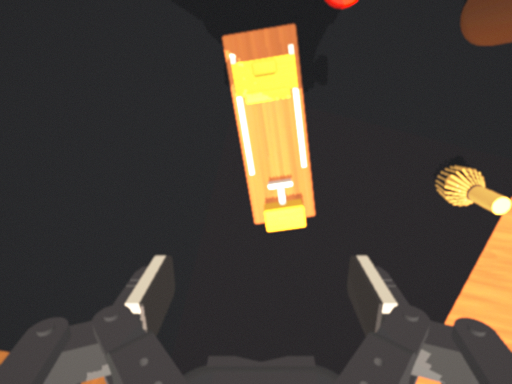

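The wrist view shows the gauge with board corners at (223,37), (297,24), (316,215) and (255,223). The steel jaw face is at (281,184), the brass face edge at about (266,103), and the tab at about (263,67).

```bash
python3 - <<'E'
from h import *
T,K,p=load("w0"); print(T.round(3))
for n,u,z in [("c",(223,37),.014),("c",(297,24),.014),("c",(316,215),.014),("c",(255,223),.014),("steel",(281,183),.036),("brassface",(266,102),.041),("tab",(263,67),.076)]: print(n,ray(T,K,*u,z).round(4))
S,L,q=load("s0")
# scene: tab top centre crop (690,347)->, steel face centre upper edge crop (528,478)
for n,(u,v),z in [("tab",(690,348),.076),("steel",(527,480),.036)]:
    print(n,ray(S,L,75+(u-396)*175/404,185+(v-324)*.5,z).round(4))
c=cv2.resize(p[15:240,210:330],None,fx=2.6,fy=2.6,interpolation=cv2.INTER_CUBIC)
cv2.imwrite("pics/w0c.png",c[:,:,::-1])
E
```

```text
[[ 0.973  0.217  0.074  0.513]
 [ 0.229 -0.92  -0.319 -0.154]
 [-0.002  0.328 -0.945  0.471]
 [ 0.     0.     0.     1.   ]]
c [ 0.4481 -0.1034  0.014 ]
c [ 0.5403 -0.0658  0.014 ]
c [ 0.6431 -0.3223  0.014 ]
c [ 0.5506 -0.3587  0.014 ]
steel [ 0.5717 -0.2769  0.036 ]
brassface [ 0.523  -0.1701  0.041 ]
tab [ 0.5093 -0.1308  0.076 ]
tab [ 0.5109 -0.1283  0.076 ]
steel [ 0.5782 -0.2729  0.036 ]
```

View pics/w0c.png

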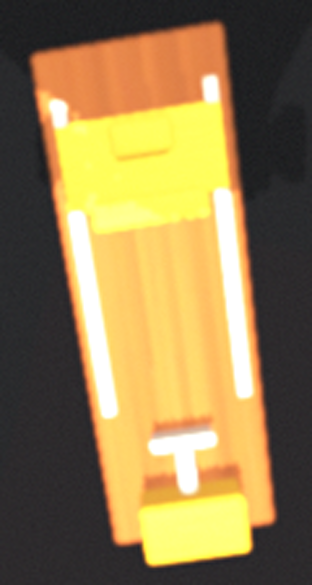

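apply_moves(deltas=[[1,0.2,0.04,0.02,-0.1],[1,0.4,0.08,0.04,-0.19],[1,0.6,0.12,0.06,-0.19],[1,0.8,0.16,0.08,-0.19],[1,0.95,0.2,0.1,-0.19],[1,0.95,0.2,0.1,-0.19]])

```text
time: 2.25
tcp_pos: [0.5257, 0.0127, 0.3036]
orientation: [0.558, 0.83, 0.0, -0.0]
ft_force: [-0.3, -0.5, 0.5]
finger_gap: 0.0855
finger_force: 0.0
```

```bash
python3 -c "
from h import *
plan((.523,.146,.19),21.8)"
```

```text
plan [0.4976 0.1906 0.4547] turn 0.007 tcp [0.5257 0.0127 0.3036] head 22.13 tilt [ 7.e-04  0.e+00 -1.e+00] t 2.25
```

apply_moves(deltas=[[0.6,0.15,0.06,0.15,0],[0.4,0.3,0.12,0.3,0],[0.2,0.45,0.18,0.44,0],[0.2,0.5,0.19,0.455,0],[0.2,0.5,0.19,0.455,0],[0.2,0.5,0.19,0.455,0]])

```text
time: 2.85
tcp_pos: [0.5244, 0.1407, 0.1899]
orientation: [0.561, 0.828, -0.0, -0.0]
ft_force: [0.2, -0.8, -0.9]
finger_gap: 0.0511
finger_force: 0.0
```

```bash
python3 -c "
from h import *
T,K,p=snap('wrist','w1')
plan((.523,.146,.05),21.8)
print('expect',proj(T,K,(.523,.146,.066)))
S,L,q=load('s0')
print(ray(S,L,305+88*130/396,155+(365-324)*70/213,.066), ray(S,L,305+82*130/396,155+(395-324)*70/213,.04))
"
```

```text
plan [0.0245 0.0021 0.5612] turn -0.001 tcp [0.5247 0.1402 0.1903] head 21.74 tilt [-8.e-04  0.e+00 -1.e+00] t 2.9
expect [262.51100528 179.47673828]
[0.52066524 0.15142308 0.066     ] [0.52134054 0.15060707 0.04      ]
```

View pics/w1.png

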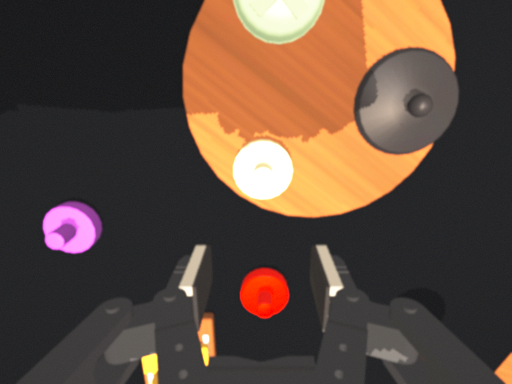

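The lid is centred at (263,169), between the fingers in the lateral direction. It is well clear of the kettle lid at (408,100) and the box at (280,10).

```bash
python3 -c "
from h import *
T,K,p=load('w1')
m=(cv2.inRange(p,(200,190,165),(255,255,255)))[130:210,220:305]
(x,y),r=cv2.minEnclosingCircle(cv2.findNonZero(m)); x+=220;y+=130
print(x,y,r, ray(T,K,x,y,.036))
P=ray(T,K,x,y,.036); print('diam',np.linalg.norm(ray(T,K,x+r,y,.036)-P)*2)
plan((P[0],P[1],.046),21.8)
"
```

```text
262.29113388061523 169.83848190307617 30.154003143310547 [0.52249911 0.1470128  0.036     ]
diam 0.05995137356641418
plan [0.029  0.0017 0.5772] turn -0.001 tcp [0.5247 0.1402 0.1903] head 21.74 tilt [-8.e-04  0.e+00 -1.e+00] t 2.9
```

apply_moves(deltas=[[0.2,0.03,0,0.15,0],[0.2,0.03,0,0.3,0],[0.2,0.03,0,0.42,0],[0.2,0.03,0,0.5,0],[0.2,0.03,0,0.55,0],[0.2,0.03,0,0.577,0],[0.2,0.03,0,0.577,0],[0.2,0.03,0,0.577,0]])

```text
time: 3.7
tcp_pos: [0.5221, 0.1488, 0.0467]
orientation: [0.56, 0.828, 0.0, 0.0]
ft_force: [-0.2, -0.6, 0.6]
finger_gap: 0.0516
finger_force: 0.0
```

apply_moves(deltas=[[-0.3,0,0,0,0],[-0.5,0,0,0,0],[-0.7,0,0,0,0],[-0.9,0,0,0,0],[-1,0,0,0,0],[-1,0,0,0,0]])

```text
time: 4.3
tcp_pos: [0.5219, 0.149, 0.0466]
orientation: [0.56, 0.828, 0.0, 0.0]
ft_force: [-2.7, -2.2, 11.7]
finger_gap: 0.0175
finger_force: 58.3
```

```bash
python3 -c "
from h import *
T,K,p=snap('wrist','w2');print(get_obs()['finger_gap'],get_obs()['finger_force'])
cv2.imwrite('pics/w2c.png',p[60:340,120:400,::-1])
plan((.552,-.229,.25),21.8)
"
```

```text
0.017607606622830747 58.288602232933044
plan [-1.4484 -0.451  -0.8131] turn 0.002 tcp [0.5218 0.149  0.0466] head 21.89 tilt [-5.e-04  8.e-04 -1.e+00] t 4.35
```

apply_moves(deltas=[[-1,0,0,-0.02,0],[-1,0,0,-0.05,0],[-1,0,0,-0.1,0],[-1,0,0,-0.18,0],[-1,0,0,-0.28,0],[-1,0,0,-0.36,0],[-1,0,0,-0.4,0],[-1,0,0,-0.4,0]])

```text
time: 5.15
tcp_pos: [0.5221, 0.1491, 0.1473]
orientation: [0.56, 0.828, 0.001, 0.001]
ft_force: [-0.8, 1.0, -0.8]
finger_gap: 0.0178
finger_force: 58.6
```

```bash
python3 -c "
from h import *
T,K,p=snap('wrist','w3');print(get_obs()['finger_gap'],get_obs()['finger_force'])
S,L,q=snap('scene','s3')
c=np.zeros((380,760,3),np.uint8); c[:380,:380]=cv2.resize(p[80:340,126:386],(380,380)); u,v=proj(S,L,get_obs()['tcp_pos']).astype(int); d=q[v-60:v+60,u-60:u+60]; c[:,380:]=cv2.resize(d,(380,380))
cv2.imwrite('pics/w3c.png',c[:,:,::-1])
plan((.552,-.229,.16),21.8)
"
```

```text
0.017664537902889535 58.61222326755524
plan [-1.4479 -0.4489 -0.0583] turn 0.002 tcp [0.5213 0.1487 0.1454] head 21.88 tilt [-0.e+00 -4.e-04 -1.e+00] t 5.25
```

View pics/w3c.png

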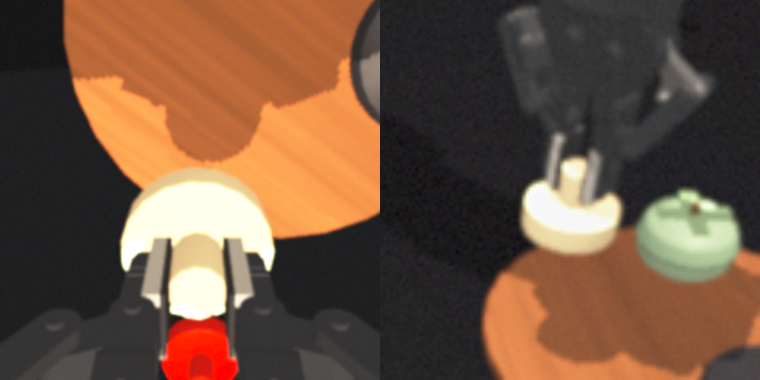

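The lid is held upright by the knob and is clear of the turntable. I'll carry it to the gauge.

apply_moves(deltas=[[-1,-0.04,-0.01,-0.02,0],[-1,-0.1,-0.03,-0.04,0],[-1,-0.2,-0.06,-0.06,0],[-1,-0.32,-0.1,-0.06,0],[-1,-0.44,-0.14,-0.06,0],[-1,-0.56,-0.18,-0.06,0],[-1,-0.68,-0.21,-0.06,0],[-1,-0.8,-0.25,-0.06,0],[-1,-0.9,-0.28,-0.06,0],[-1,-0.95,-0.3,-0.06,0]])

```text
time: 6.25
tcp_pos: [0.5399, -0.1024, 0.1601]
orientation: [0.561, 0.828, -0.0, -0.001]
ft_force: [-0.0, 0.9, -1.1]
finger_gap: 0.0181
finger_force: 58.6
```

apply_moves(deltas=[[-1,-0.08,-0.02,0,0],[-1,-0.18,-0.06,0,0],[-1,-0.28,-0.09,0,0],[-1,-0.38,-0.11,0,0],[-1,-0.45,-0.135,0,0],[-1,-0.49,-0.146,0,0],[-1,-0.498,-0.149,0,0],[-1,-0.498,-0.149,0,0]])

```text
time: 7.05
tcp_pos: [0.5522, -0.228, 0.1606]
orientation: [0.56, 0.829, 0.0, -0.0]
ft_force: [0.2, 0.4, -0.1]
finger_gap: 0.0176
finger_force: 58.6
```

```bash
python3 -c "
from h import *
snap('wrist','w4');plan((.552,-.229,.045),21.8);print(get_obs()['finger_gap'])
T,K,p=load('w4');cv2.imwrite('pics/w4v.png',p[:,:,::-1])
"
```

```text
plan [-0.0051 -0.0033  0.4628] turn 0.003 tcp [ 0.5523 -0.2276  0.1607] head 21.96 tilt [ 7.e-04  1.e-04 -1.e+00] t 7.1
0.018008535858326517
```

View pics/w4v.png

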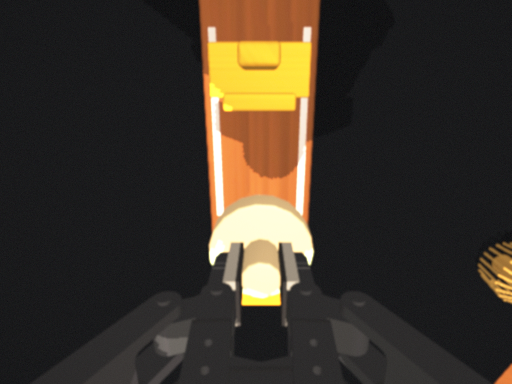

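The held lid at u≈261 is centred between the rails (218 and 302). The brass jaw face edge is at v≈109 and the tab top is around (259,47). I'll lower it slowly.

apply_moves(deltas=[[-1,0,0,0.08,0],[-1,0,0,0.18,0],[-1,0,0,0.28,0],[-1,0,0,0.36,0],[-1,0,0,0.42,0],[-1,0,0,0.45,0],[-1,0,0,0.465,0],[-1,0,0,0.475,0],[-1,0,0,0.482,0],[-1,0,0,0.482,0]])

```text
time: 8.1
tcp_pos: [0.5524, -0.2289, 0.0406]
orientation: [0.56, 0.828, 0.0, 0.0]
ft_force: [-0.1, -0.3, -0.8]
finger_gap: 0.0177
finger_force: 58.6
```

```bash
python3 -c "
from h import *
plan((.552,-.229,.0385),21.8)
T,K,p=load('w4')
a=ray(T,K,260,109,.041);b=ray(T,K,259,48,.076);print(a,b)
"
```

```text
plan [ 0.0001 -0.0018  0.0084] turn 0.002 tcp [ 0.5524 -0.2289  0.0406] head 21.88 tilt [-3.e-04  3.e-04 -1.e+00] t 8.1
[ 0.52568347 -0.16606096  0.041     ] [ 0.50951897 -0.12750902  0.076     ]
```

apply_moves(deltas=[[-1,0,0,0.003,0],[-1,0,0,0.006,0],[-1,0,0,0.008,0],[-1,0,0,0.008,0]])

```text
time: 8.5
tcp_pos: [0.5523, -0.2289, 0.0387]
orientation: [0.56, 0.828, -0.0, 0.0]
ft_force: [-3.0, 0.0, 6.9]
finger_gap: 0.0177
finger_force: 59.4
```

apply_moves(deltas=[[-0.5,0,0,0,0],[-0.2,0,0,0,0],[0.1,0,0,-0.004,0],[0.2,0,0,-0.01,0],[0.2,0,0,-0.06,0],[0.2,0,0,-0.16,0],[0.2,0,0,-0.28,0],[0.2,0,0,-0.4,0],[0.2,0,0,-0.46,0],[0.2,0,0,-0.46,0]])

```text
time: 9.5
tcp_pos: [0.5533, -0.2291, 0.1559]
orientation: [0.56, 0.828, 0.0, 0.002]
ft_force: [0.8, -0.9, -1.9]
finger_gap: 0.0511
finger_force: 0.0
```

```bash
python3 -c "
from h import *
T,K,p=snap('wrist','w5');S,L,q=snap('scene','s5')
c=np.zeros((384,800,3),np.uint8);c[:,:384]=p[:,64:448];c[:,400:]=cv2.resize(q[180:320,75:225],(400,384));cv2.imwrite('pics/w5v.png',c[:,:,::-1])
plan((.5095,-.129,.15),21.8)
"
```

```text
plan [ 0.434  -0.009   0.0124] turn 0.002 tcp [ 0.552  -0.2288  0.1531] head 21.88 tilt [-0.e+00 -3.e-04 -1.e+00] t 9.6
```

View pics/w5v.png

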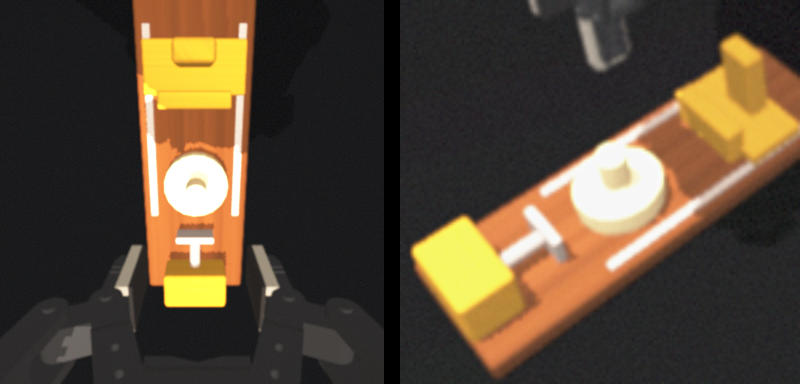

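The lid stands upright on the bed in line with both jaws, with its centre at about (259,184). The steel jaw is at v≈235, the brass face at v≈107 and the tab at about (258,50).

```bash
python3 -c "
from h import *
T,K,p=load('w5')
lid=ray(T,K,260,184,.036);st=ray(T,K,259,232,.036);br=ray(T,K,259,107,.041);tab=ray(T,K,258,45,.076)
y=np.array([-.372,.928,0]);x=np.array([.928,.372,0])
bed=st+.045*y
for n,q in dict(lid=lid,st=st,br=br,tab=tab).items(): print(n,q.round(4),'gauge x,y',((q-bed)@x).round(4),((q-bed)@y).round(4))
for v in (38,48,52,63): print(v,((ray(T,K,258,v,.076)-bed)@y).round(4))
"
```

```text
lid [ 0.5514 -0.2276  0.036 ] gauge x,y 0.0009 0.0025
st [ 0.5682 -0.272   0.036 ] gauge x,y -0.0 -0.045
br [ 0.5258 -0.166   0.041 ] gauge x,y -0.0 0.0692
tab [ 0.5099 -0.1279  0.076 ] gauge x,y -0.0005 0.1105
38 0.1146
48 0.1087
52 0.1063
63 0.0996
```

apply_moves(deltas=[[0.6,0.1,0,0,0],[0.6,0.25,-0.005,0,0],[0.6,0.38,-0.01,0,0],[0.6,0.436,-0.01,0.05,0],[0.6,0.436,-0.01,0.15,0],[0.6,0.436,-0.01,0.27,0],[0.6,0.436,-0.01,0.37,0],[0.6,0.436,-0.01,0.43,0],[0.6,0.436,-0.01,0.45,0],[0.6,0.436,-0.01,0.45,0]])

```text
time: 10.6
tcp_pos: [0.5091, -0.1284, 0.0404]
orientation: [0.56, 0.829, -0.0, -0.001]
ft_force: [-0.7, 1.2, 0.3]
finger_gap: 0.068
finger_force: 0.0
```

apply_moves(deltas=[[0.2,0,0,0,0],[0,0,0,0,0],[-0.2,0,0,0,0],[-0.4,0,0,0,0],[-0.6,0,0,0,0],[-0.6,0,0,0,0]])

```text
time: 11.2
tcp_pos: [0.5107, -0.1283, 0.0418]
orientation: [0.56, 0.829, 0.001, 0.001]
ft_force: [4.0, 2.5, 7.3]
finger_gap: 0.0294
finger_force: 59.7
```

```bash
python3 -c "
from h import *
plan((.5095+.0253,-.1285-.063,.041),21.8)
"
```

```text
plan [-0.2705 -0.0048  0.0035] turn 0.002 tcp [ 0.5107 -0.1283  0.0418] head 21.9 tilt [-0.0011  0.0026 -1.    ] t 11.2
```

Tab gripped (gap 29 mm). I'll slide it gently.

apply_moves(deltas=[[-0.6,-0.02,0,0,0],[-0.6,-0.05,0,0,0],[-0.6,-0.08,0,0,0],[-0.6,-0.11,0,0,0],[-0.6,-0.13,0,0,0],[-0.6,-0.15,0,0,0],[-0.6,-0.17,0,0,0],[-0.6,-0.19,0,0,0],[-0.6,-0.21,0,0,0],[-0.6,-0.21,0,0,0]])

```text
time: 12.2
tcp_pos: [0.5303, -0.1771, 0.0418]
orientation: [0.56, 0.829, 0.001, 0.001]
ft_force: [4.3, 2.1, 6.0]
finger_gap: 0.029
finger_force: 59.7
```

apply_moves(deltas=[[-0.6,-0.01,0,0,0],[-0.6,-0.02,0,0,0],[-0.6,-0.03,0,0,0],[-0.6,-0.04,0,0,0],[-0.6,-0.05,0,0,0],[-0.6,-0.05,0,0,0]])

```text
time: 12.8
tcp_pos: [0.5347, -0.1881, 0.0418]
orientation: [0.56, 0.829, 0.001, 0.001]
ft_force: [1.9, 5.8, 9.2]
finger_gap: 0.0294
finger_force: 60.0
```

```bash
python3 -c "
from h import *
plan((.5095+.0253,-.1285-.063,.041),21.8)
T,K,p=snap('wrist','w6');S,L,q=snap('scene','s6')
c=np.zeros((384,800,3),np.uint8);c[:,:384]=p[:,64:448];c[:,400:]=cv2.resize(q[180:320,75:225],(400,384));cv2.imwrite('pics/w6v.png',c[:,:,::-1])
"
```

```text
plan [-0.0127 -0.0049  0.0033] turn 0.003 tcp [ 0.5347 -0.1881  0.0418] head 21.93 tilt [-3.0e-04  2.2e-03 -1.0e+00] t 12.8
```

View pics/w6v.png

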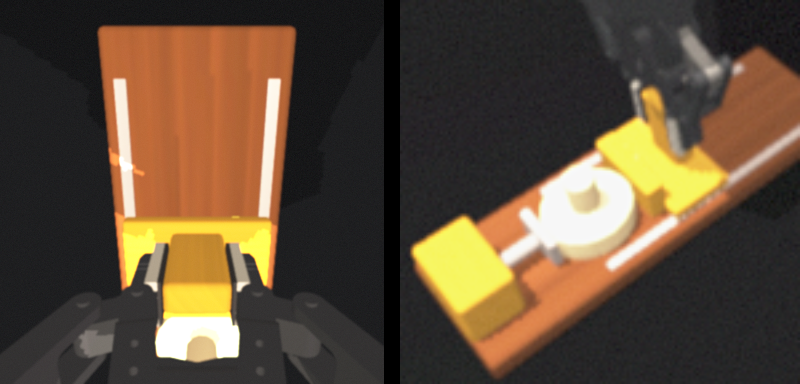

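```bash
python3 - <<'E'
from h import *
S,L,_=load("s5")
y=np.array([-.372,.928,0])
T5=load("s5")[2];T6=load("s6")[2]
st=np.array([.5682,-.272,.036]); a=proj(S,L,st);b=proj(S,L,st-.012*y); print(a,b)
# profile of steel top edge end: crop both, enlarge
def cr(p): return cv2.resize(p[235:290,110:165],(390,390),interpolation=cv2.INTER_CUBIC)
cv2.imwrite("pics/cmp.png",np.hstack([cr(T5),cr(T6)])[:,:,::-1])
for n,z in (("lid",.036),):
    for f in ("s5","s6"):
        p=load(f)[2].astype(int)
        # lid mask: ivory; 
        m=((p.min(2)>130)&(p[...,0]-p[...,2]>8)).astype(np.uint8)
        m[:,:100]=0;m[:235]=0;m[300:]=0;m[:,175:]=0
        k,lab,stt,cen=cv2.connectedComponentsWithStats(m); print(f,[(s.tolist(),c.round(1).tolist()) for s,c in zip(stt[1:],cen[1:]) if s[4]>30])
E
```

```text
[131.39604466 258.31940084] [124.89200267 262.43862199]
s5 [([127, 235, 47, 30, 250], [153.3, 254.5]), ([149, 237, 17, 13, 130], [156.9, 243.9]), ([112, 255, 24, 22, 133], [125.1, 267.7]), ([152, 260, 23, 19, 73], [162.8, 269.6])]
s6 [([112, 235, 51, 42, 364], [139.0, 262.7]), ([137, 245, 17, 14, 141], [145.1, 252.4]), ([152, 260, 23, 19, 76], [162.8, 269.7])]
```

View pics/cmp.png

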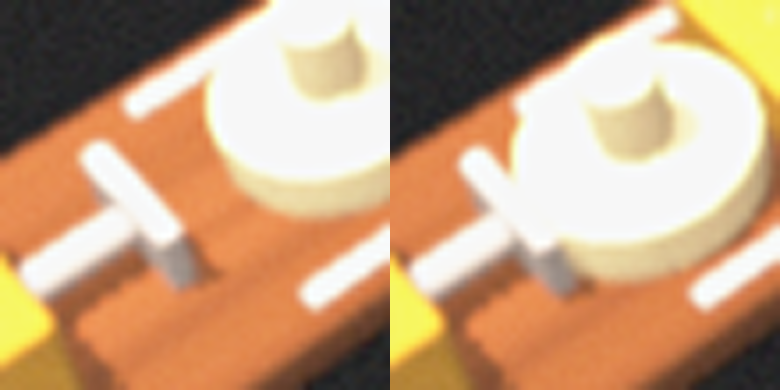

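The steel jaw has moved about 2.3 px, roughly 4 mm, and the knob shift (about 22.5 mm) agrees. Another 8 mm is needed.

apply_moves(deltas=[[-0.6,-0.008,0,0,0],[-0.6,-0.016,0,0,0],[-0.6,-0.024,0,0,0],[-0.6,-0.032,0,0,0],[-0.6,-0.032,0,0,0]])

```text
time: 13.4
tcp_pos: [0.5376, -0.1953, 0.0418]
orientation: [0.56, 0.829, 0.001, 0.001]
ft_force: [2.0, 6.4, 9.7]
finger_gap: 0.029
finger_force: 60.2
```

```bash
cat > chk.py <<'E'
from h import *
import sys
p=snap("scene",sys.argv[1])[2].astype(int)
m=((p.min(2)>130)&(p[...,0]-p[...,2]>8)).astype(np.uint8)
m[:,:100]=0;m[:235]=0;m[300:]=0;m[:,175:]=0
k,lab,stt,cen=cv2.connectedComponentsWithStats(m)
for s,c in zip(stt[1:],cen[1:]):
    if 80<s[4]<220 and s[2]<22: print(c.round(1),"lid shift mm",(np.linalg.norm(c-[156.9,243.9])/7.7*12).round(1))
plan((.5523,-.229,.2))
E
python3 chk.py s7
```

```text
[141.3 254.7] lid shift mm 29.5
plan [-0.1472  0.0054 -0.6327] turn 0 tcp [ 0.5376 -0.1953  0.0418] head 21.94 tilt [-1.0e-04  2.1e-03 -1.0e+00] t 13.45
```

The lid has shifted 29.5 mm, so the anvil is at about 11–12 mm. I'll release and retreat upward.

apply_moves(deltas=[[-0.2,0,0,0,0],[0.1,0,0,0,0],[0.4,0,0,0,0],[0.6,0,0,0,0],[0.6,0,0,-0.05,0],[0.6,0,0,-0.15,0],[0.6,0,0,-0.3,0],[0.6,0,0,-0.45,0],[0.6,0,0,-0.55,0],[0.6,0,0,-0.55,0]])

```text
time: 14.45
tcp_pos: [0.5381, -0.1966, 0.1826]
orientation: [0.56, 0.828, 0.0, 0.003]
ft_force: [-0.7, -0.6, -0.3]
finger_gap: 0.0681
finger_force: 0.0
```

```bash
python3 chk.py s8; python3 - <<'E'
from h import *
q=load("s8")[2]; p=snap("wrist","w8")[2]
c=np.zeros((384,800,3),np.uint8);c[:,:384]=p[:,64:448];c[:,400:]=cv2.resize(q[180:320,75:225],(400,384));cv2.imwrite('pics/w8v.png',c[:,:,::-1])
E
```

```text
[141.3 254.7] lid shift mm 29.5
plan [-0.143   0.0078 -0.0774] turn 0 tcp [ 0.5372 -0.1966  0.1806] head 21.88 tilt [-0.0025  0.002  -1.    ] t 14.5
```

View pics/w8v.png

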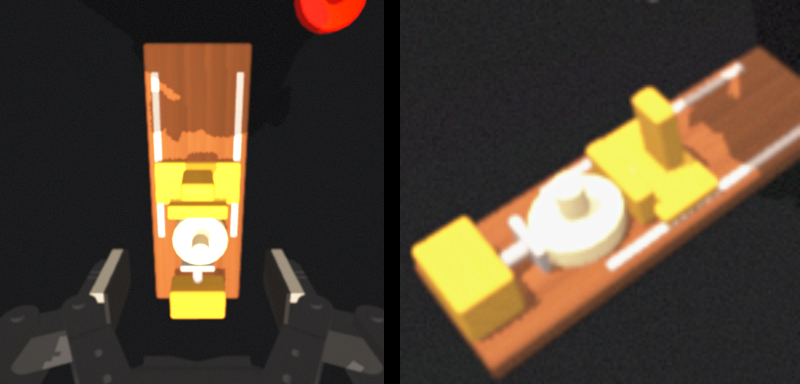

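The lid sits upright between the brass and steel jaws, with the steel jaw partly pushed back and the gripper clear. It did not move when I let go, so I'm handing in.

```bash
python3 -c "
from h import *
print(ticket.sign_off())"
```

```text
the job is handed in; nothing more can be done
None
```

The ivory lid stands upright in the gauge, held between the jaws with the steel jaw pushed back about 11–12 mm by camera estimate; the job was handed in at about 14.5 s, but sign-off returned no verdict.

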